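# Turn round a row of sample parts for the marking rack

### The arm

A 6-joint arm with a two-finger parallel gripper is mounted at the origin on a cart in front of the work surface, level with it; the furniture and walls round the work are solid. World frame = base frame: x ahead of the robot, y to its left, z up, the work surface at z = 0. Lengths are in m, angles in rad, forces in N, time in s.
With the tool pointing down it reaches from about 0.275 to 0.775 m from the base axis. Payload 14.6 kg.
Tool frame: the origin (TCP) lies at the very end of the fingers, on their centre line; the grasp point (between the pads) lies 19 mm behind it; z points along the fingers, y is the line along which they close (so a half turn about z gives the same grasp; the last joint's range is limited). The gripper opens to 85 mm and grips with 20 to 120 N. Pads are 22 mm wide; open, the fingers measure 114 mm over their backs; the gripper's body (76 mm by 85 mm) begins 54 mm behind the grasp point. The pads swing forward as they close: fully open they stand 13 mm farther back than shut.
Start: joints at [-1.294, 0.263, -0.048, 1.259, 0, 1.415], TCP at [0.22, -0.477, 0.231] pointing down, gripper open.
Joint ranges: [-2.65, 2.65], [-0.89, 1.7], [-1.18, 1.37], [-2.13, 2.11], [-1.35, 1.29], [-3.14, 3.14]. Speed limits (rad/s): [1.89, 1.89, 2.57, 2.79, 3.14, 3.14].

### API

Orientations are given as a 3x3 rotation matrix whose columns are the frame's x, y, z axes.
In Python, from bench import monitor, get_image, camera_info, order gives the robot as it stands.
- The arm moves only by the tool drive_tool, never from a script. Its argument "plan" is text: rows parted by semicolons, each of 5 numbers parted by spaces: the closure, from 0 (fully open) to 1 (shut), then the shift along the tool's x, y, z scaled (see below), then the turn about the tool's z scaled (see below). In form: fingers dx dy dz roll; .... A call has exactly 8 rows; each row shifts and turns the commanded pose from where the row before left it, along the tool's axes as they then stand; what a row does not reach is not made up. The controller multiplies each number of a shift by 4 cm and each number of a turn by pi rad. A row lasts 1/10 s, in which the tool goes at most 50 mm and 8.59 degrees, less where a joint would pass 70% of its speed; a pose out of reach is approached as far as the arm can. A call with a number of a shift or a turn outside -1 to 1 is refused whole. A call with a gripper value outside its range is refused whole. The fingers move at their own pace and stop on an object; "grip_force" is the grip in N (left out, the last holds). Time passes only in rows, so rows that do not move let the fingers close, or fill a call up. It gives the time, the measured TCP pose, the force, the opening and the grip force at its end, in the units of the state.
- monitor.read_state(): the state, without advancing time (a new reading comes with each control period).
- get_image(name): name is "scene" or "side" or "wrist"; returns the picture (480x640x3 uint8, red, green, blue); there is no depth.
- camera_info(name): a dict with "vfov" (degrees; the focal length in pixels is half the picture's height over the tangent of half this angle, whatever the lens; pixels are square), "cx", "cy" (the principal point, pixels), "world_from_camera" (4x4, takes a point from camera to world coordinates); the wrist camera has in their place "mount" (4x4, takes a point from camera to tool coordinates, whose origin is the TCP and whose axes are the flange's). Camera axes: x right, y down, z forward; pixel columns grow to the right and rows downward; lengths in m; the calibration is good to about 2 mm. A picture is of the moment at which its call begins: read the wrist's pose just before it. camera_info takes no time and is no camera call.
- order.hand_in(): hands the job in; it is judged then, once.
The state is a dict: "time": time; "q": joint angles; "joint_velocities": joint speeds; "joint_efforts": joint torques, N m; "tool_pos": TCP position; "orientation": TCP orientation; "wrist_force": force on the tool from outside, world axes, zero at the start; "torque": the same for the moment, N m; "finger_gap": finger opening in m; "grip_force": force on a finger pad.
Only numpy, scipy, OpenCV 4.12 (cv2) and the standard library are available. Lean on these libraries where they do the work, as an engineer would, in place of code of your own. Each camera call takes 0.05 s, during which the arm holds its last target. There are 200 camera calls.

### The job

Move the four sample parts from the black delivery rack to the aluminium marking rack with blue walls, one to each cell, in reverse order: the part at the left end of the delivery row (seen from the robot) goes to the right-hand end cell, the next one to the cell beside it, and so on, so that the row is mirrored. Leave every part standing upright on the floor of its cell, and do not knock over or shift the red-and-white gauge behind the racks.

Things in the scene. Friction and masses are not known exactly. Their poses are not given: they have to be found in the camera images.
- grey_part_center (a point): Matt mottled grey turned steel part with a bored top, a cylinder 22 mm in diameter, 34 mm tall, loose, standing upright; the point is its centre, half-way up (17 mm above its foot), z axis up along the part. At the start its foot stands on the delivery rack's board, inside its own coloured ring.
- brass_part_center (a point): Short yellow brass turned part with a bored top and a black groove round it, a cylinder 30 mm in diameter, 22 mm tall, loose, standing upright; the point is its centre, half-way up (11 mm above its foot), z axis up along the part. At the start its foot stands on the delivery rack's board, inside its own coloured ring.
- slim_part_center (a point): Slim, tall, smooth pale metal turned part, a cylinder 20 mm in diameter, 50 mm tall, loose, standing upright; the point is its centre, half-way up (25 mm above its foot), z axis up along the part. At the start its foot stands on the delivery rack's board, inside its own coloured ring.
- bolt_center (a point): Pale grey hexagon-head bolt standing on its head, shank up, shank 10 mm in diameter, head 18 x 16 mm and 8 mm high, 48 mm tall, loose, standing upright; the point is its centre, half-way up (24 mm above its foot), z axis up along the part. Grasp it by the shank. At the start its foot stands on the delivery rack's board, inside its own coloured ring.
- ring_grey_part: Blue locating ring, outside 44 mm, bore 26 mm, 5 mm high, fixed on the delivery rack (fixed black board 66 x 236 mm; four rings in a straight row, 54 mm pitch, any order). It shows where the grey part stood at the start. Origin: centre of its underside, on the board's top, 10 mm above the work surface. y axis: along the row to its left end; x axis: across the row, away from the robot.
- ring_brass_part: Red locating ring, outside 44 mm, bore 34 mm, 5 mm high, fixed on the delivery rack (fixed black board 66 x 236 mm; four rings in a straight row, 54 mm pitch, any order). It shows where the brass part stood at the start. Origin: centre of its underside, on the board's top, 10 mm above the work surface. y axis: along the row to its left end; x axis: across the row, away from the robot.
- ring_slim_part: Yellow locating ring, outside 44 mm, bore 24 mm, 5 mm high, fixed on the delivery rack (fixed black board 66 x 236 mm; four rings in a straight row, 54 mm pitch, any order). It shows where the slim part stood at the start. Origin: centre of its underside, on the board's top, 10 mm above the work surface. y axis: along the row to its left end; x axis: across the row, away from the robot.
- ring_bolt: Green locating ring, outside 44 mm, bore 23 mm, 5 mm high, fixed on the delivery rack (fixed black board 66 x 236 mm; four rings in a straight row, 54 mm pitch, any order). It shows where the bolt stood at the start. Origin: centre of its underside, on the board's top, 10 mm above the work surface. y axis: along the row to its left end; x axis: across the row, away from the robot.
- marking_rack: Aluminium plate 60 x 252 mm, fixed, with a row of four open cells, each 48 x 48 mm inside, between blue walls 6 mm thick. Origin: centre of its underside, on the work surface. Cell floor at z = 8 mm, wall tops at 15 mm. x axis: across the row, away from the robot; y axis: along the row to the left; cell centres at x = 0, y = +81, +27, -27, -81 mm (left to right).
- focus_gauge: Bystander: height gauge, a white rod with red ends, 28 mm foot, 102 mm tall, standing loose on the work surface behind the racks. Origin: centre of its foot; z up.
There are look-alikes about, which are no part of the job. Leave any green look-alike of the part that bears slim_part_center alone.

How it is judged:
By the outcome, as a careful person would: the job done as asked, in the order asked, and still so for the second after the job is handed in, with the robot touching nothing.
It also fails if it takes over 115 s, if anything falls off the work surface, if the arm or the gripper's body presses on something with over 40 N, if the wrist force passes 120 N, or if a joint passes its speed limit or range.

## Working session

There is one attempt and no reset: what is moved stays moved. The work goes in short steps, Python scripts to look and compute and a tool call to move; the robot and the scene stay as the last step left them, time stands still between calls to the robot, and variables do not carry over. Pictures are saved under pics/ and viewed, at most 14 in all, crops included, and the job is handed in when it is done.

Besides the shell and the picture viewer there is one more tool, called after "Emit:" as a command line: name --argument value ..., lists and objects as JSON in quotes. drive_tool: Moves the arm, as the interface text tells. Its arguments: {"type":"object","properties":{"plan":{"type":"string"},"grip_force":{"type":"number"}},"required":["plan"]}

```bash
mkdir -p pics; python3 - <<'E'
from bench import monitor,get_image,camera_info
import cv2,json
for n in ("scene","side"):
    cv2.imwrite(f"pics/{n}0.png",get_image(n)[:,:,::-1])
for n in ("scene","side","wrist"):
    print(n,camera_info(n))
s=monitor.read_state();print(s)
E
```

```text
scene {'vfov': 56.47804894808708, 'cx': 322.1682758323371, 'cy': 245.19807766004578, 'world_from_camera': array([[ 0.6230343 , -0.48353863,  0.61483222, -0.02890401],
       [-0.78199929, -0.40261311,  0.47579385, -0.46188962],
       [ 0.01747481, -0.77723425, -0.62896865,  0.65597088],
       [ 0.        ,  0.        ,  0.        ,  1.        ]])}
side {'vfov': 47.990345251432416, 'cx': 320.6965391148588, 'cy': 233.99370742314292, 'world_from_camera': array([[ 0.99927726, -0.00956222,  0.03679016,  0.5262893 ],
       [-0.03777111, -0.35868207,  0.9326953 , -1.13174452],
       [ 0.00427733, -0.93341081, -0.35878401,  0.47336406],
       [ 0.        ,  0.        ,  0.        ,  1.        ]])}
wrist {'vfov': 62.53728067765302, 'cx': 319.41559890368075, 'cy': 235.53696361806905, 'mount': array([[ 2.75534554e-04, -9.57829448e-01, -2.87337211e-01,
         7.43287816e-02],
       [ 9.99997872e-01, -3.23545956e-04,  2.03745213e-03,
         9.04553401e-04],
       [-2.04449844e-03, -2.87337161e-01,  9.57827321e-01,
        -1.43101677e-01],
       [ 0.00000000e+00,  0.00000000e+00,  0.0
[... 158 characters left out ...]
  1.41552235e+00]), 'joint_velocities': array([-0.00112121, -0.00169869,  0.00290221,  0.00028944, -0.00042877,
       -0.00018484]), 'joint_efforts': array([ 5.86174559e-03, -6.38580179e+01,  3.85061038e+01,  1.01179577e-02,
       -2.35127084e-05,  1.66402764e-06]), 'tool_pos': array([ 0.21965215, -0.47658463,  0.23087654]), 'orientation': array([[ 9.08218536e-01,  4.18496147e-01, -2.55997208e-04],
       [ 4.18496203e-01, -9.08218120e-01,  8.80454821e-04],
       [ 1.35965647e-04, -9.06779248e-04, -9.99999580e-01]]), 'wrist_force': array([-0.4552273 , -0.8340568 , -0.05594295]), 'torque': array([-0.02542684,  0.04877094, -0.01312929]), 'grip_force': 0.0, 'finger_gap': 0.08570285672000298}
```

View pics/scene0.png

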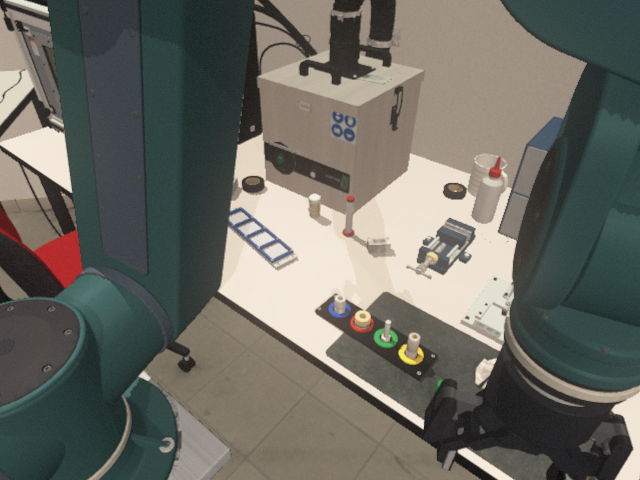

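View pics/side0.png

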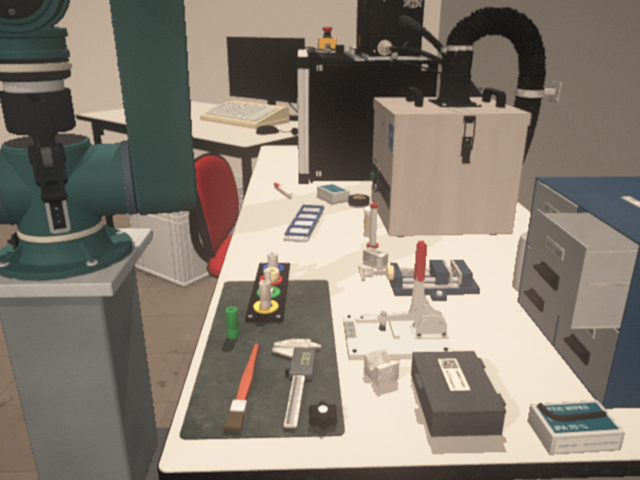

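The scene view shows rings blue (340,309), red (362,322), green (386,339) and yellow (411,354), the marking rack at (262,238) and the gauge at (349,215). Candidates for the slim part are the pale part in the yellow ring (413,343), the green look-alike at (440,385) (side view 232,323), which I leave alone, and the capped vial at (315,206). I choose the one in the yellow ring.

```bash
cat > h.py <<'E'
import numpy as np,cv2
from bench import monitor,get_image,camera_info
def cam(n,s=None):
    i=camera_info(n); f=240/np.tan(np.radians(i['vfov']/2))
    if n=='wrist':
        T=np.eye(4);T[:3,:3]=s['orientation'];T[:3,3]=s['tool_pos'];T=T@i['mount']
    else: T=i['world_from_camera']
    return f,i['cx'],i['cy'],T
def ray(c,uv,z):
    f,cx,cy,T=c
    d=T[:3,:3]@np.array([(uv[0]-cx)/f,(uv[1]-cy)/f,1]); o=T[:3,3]
    return o+d*(z-o[2])/d[2]
def proj(c,p):
    f,cx,cy,T=c; q=T[:3,:3].T@(np.array(p)-T[:3,3]); return np.array([f*q[0]/q[2]+cx,f*q[1]/q[2]+cy])
H={'blue':[(100,125)],'red':[(0,8),(172,180)],'green':[(50,85)],'yellow':[(22,32)]}
def mask(im,c,smin=130,vmin=60):
    h=cv2.cvtColor(im,cv2.COLOR_RGB2HSV)
    return sum(cv2.inRange(h,(a,smin,vmin),(b,255,255)) for a,b in H[c])
def blobs(m,amin=40):
    cs,_=cv2.findContours(m,cv2.RETR_EXTERNAL,cv2.CHAIN_APPROX_NONE)
    return sorted([c for c in cs if cv2.contourArea(c)>amin],key=cv2.contourArea,reverse=True)
E
python3 - <<'E'
from h import *
for n in ('scene','side'):
    im=cv2.imread(f'pics/{n}0.png')[:,:,::-1].copy();c=cam(n)
    for k in H:
        for b in blobs(mask(im,k))[:7]:
            x,y,w,h=cv2.boundingRect(b)
            print(n,k,(x,y,w,h),cv2.contourArea(b),ray(c,(x+w/2,y+h/2),.013)[:2].round(3))
im=cv2.imread('pics/scene0.png');a=cv2.resize(im[285:405,310:450],None,fx=4,fy=4,interpolation=2)
im=cv2.imread('pics/side0.png');b=cv2.resize(im[195:315,230:390],None,fx=4,fy=4,interpolation=2)[:,:]
cv2.imwrite('pics/c1.png',cv2.resize(np.hstack([a,b]),(800,320)))
E
```

```text
scene red (0, 208, 83, 81) 1988.0 [0.19  0.498]
scene red (489, 157, 12, 21) 103.0 [ 1.212 -0.141]
scene red (350, 316, 24, 17) 93.0 [ 0.462 -0.181]
scene green (375, 330, 18, 17) 57.0 [ 0.46  -0.231]
scene yellow (398, 344, 26, 21) 211.5 [ 0.46  -0.287]
side red (195, 155, 43, 95) 2583.0 [0.291 0.318]
side red (236, 344, 23, 55) 419.5 [ 0.448 -0.48 ]
side red (208, 235, 24, 41) 336.0 [ 0.352 -0.058]
side red (415, 241, 11, 40) 287.0 [ 0.778 -0.099]
```

View pics/c1.png

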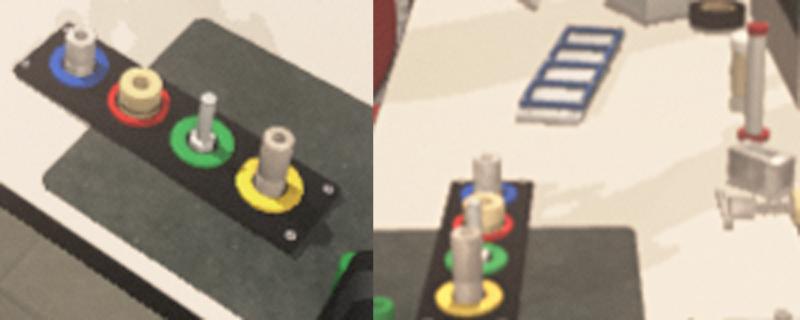

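The crop confirms the order from the left: grey (blue ring), brass (red), bolt (green), slim (yellow). The marking rack and gauge are also clear. Now I move above the delivery row with the tool x axis along +y, so the fingers close across the row.

Emit:
drive_tool --plan "0 0.91 -0.42 0 -0.046; 0 0.96 -0.28 0 -0.046; 0 0.99 -0.14 0 -0.046; 0 1 0 0 -0.046; 0 0.99 0.15 0 -0.046; 0 0.96 0.29 0 -0.046; 0 0.91 0.42 0 -0.046; 0 0.84 0.55 0 -0.046" --grip_force 40

```text
time: 0.9
tool_pos: [0.4289, -0.2319, 0.2312]
orientation: [[-0.023, 1.0, -0.0], [1.0, 0.023, 0.0], [0.0, -0.0, -1.0]]
wrist_force: [0.4, -1.7, 0.6]
finger_gap: 0.0853
grip_force: 0.0
```

```bash
cat > look.py <<'E'
import sys
from h import *
s=monitor.read_state(); im=get_image('wrist'); cv2.imwrite(f'pics/{sys.argv[1]}.png',im[:,:,::-1])
c=cam('wrist',s); np.save(f'pics/{sys.argv[1]}.npy',np.r_[s['orientation'].ravel(),s['tool_pos']])
print(s['time'],s['tool_pos'].round(4),np.degrees(np.arctan2(s['orientation'][1,0],s['orientation'][0,0])).round(2))
for k in H:
    for b in blobs(mask(im,k,int(sys.argv[2]) if len(sys.argv)>2 else 110),150)[:6]:
        x,y,w,h=cv2.boundingRect(b)
        (ex,ey),ax,an=cv2.fitEllipse(cv2.convexHull(b))
        print(k,(x,y,w,h),cv2.contourArea(b),(round(ex),round(ey)),ray(c,(ex,ey),.014)[:2].round(4))
E
python3 look.py w1
```

```text
0.9 [ 0.4289 -0.2319  0.2312] 91.32
blue (343, 44, 52, 58) 2238.5 (368, 73) [ 0.4697 -0.123 ]
red (338, 113, 51, 54) 2038.0 (363, 139) [ 0.4681 -0.1776]
red (323, 353, 24, 77) 866.0 (336, 394) [ 0.4534 -0.4465]
green (334, 174, 49, 50) 1804.0 (358, 199) [ 0.4666 -0.2314]
green (291, 314, 22, 44) 727.0 (302, 336) [ 0.4164 -0.3768]
yellow (330, 232, 48, 44) 914.5 (354, 254) [ 0.465  -0.2854]
```

View pics/w1.png

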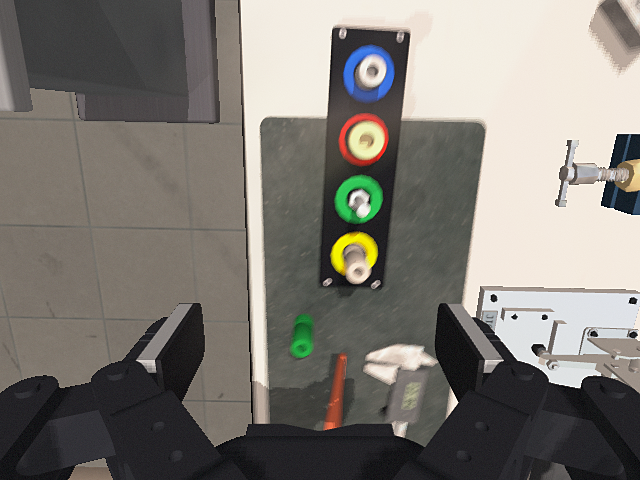

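The wrist view shows blue (368,73), red (363,139), green (358,199) and yellow (354,254), with the green look-alike at (302,336). Next I go above the grey part at z = 0.13 for a close look.

Emit:
drive_tool --plan "0 0.675 0.27 0.63 0; 0 0.675 0.27 0.63 0; 0 0.675 0.27 0.63 0; 0 0.675 0.27 0.63 0.0167; 0 0 0 0 0; 0 0 0 0 0; 0 0 0 0 0; 0 0 0 0 0"

```text
time: 1.75
tool_pos: [0.4698, -0.1256, 0.1312]
orientation: [[0.036, 0.999, 0.001], [0.999, -0.036, -0.001], [-0.001, 0.001, -1.0]]
wrist_force: [0.2, -0.9, 0.3]
finger_gap: 0.0854
grip_force: 0.0
```

```bash
python3 look.py w2
```

```text
1.75 [ 0.4698 -0.1256  0.1312] 87.93
blue (284, 196, 64, 61) 1407.0 (316, 227) [ 0.4691 -0.125 ]
red (286, 270, 61, 51) 725.0 (316, 298) [ 0.4672 -0.1789]
green (288, 338, 57, 50) 1412.0 (316, 363) [ 0.4652 -0.233 ]
yellow (318, 399, 26, 30) 345.0 (330, 414) [ 0.4748 -0.2804]
yellow (289, 399, 26, 29) 320.0 (302, 414) [ 0.4521 -0.2796]
```

View pics/w2.png

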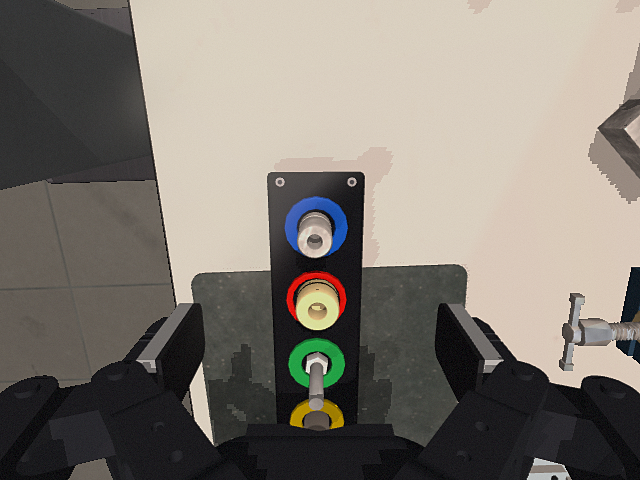

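Blue is at (316,227), and the row runs from (0.469,-0.125) at 54 mm pitch at yaw 88°. The tool is already over the grey part, so I go down and grip.

Emit:
drive_tool --plan "0 0 -0.02 0.8 0; 0 0 0 0.8 0; 0 0 0 0.8 0; 0 0 0 0.38 0; 0 0 0 0 0; 1 0 0 0 0; 1 0 0 0 0; 1 0 0 0 0" --grip_force 40

```text
time: 2.6
tool_pos: [0.4694, -0.125, 0.0203]
orientation: [[0.035, 0.999, 0.002], [0.999, -0.035, -0.001], [-0.001, 0.002, -1.0]]
wrist_force: [0.1, 0.3, 0.0]
finger_gap: 0.0439
grip_force: 0.0
```

Emit:
drive_tool --plan "1 0 0 0 0; 1 0 0 0 0; 1 0 0 0 0; 1 0 0 0 0; 1 0 0 0 0; 1 0 0 0 0; 1 0 0 -0.2 0; 1 0 0 0 0"

```text
time: 3.4
tool_pos: [0.4692, -0.1248, 0.0283]
orientation: [[0.035, 0.999, 0.001], [0.999, -0.035, -0.001], [-0.0, 0.001, -1.0]]
wrist_force: [-0.6, -0.6, -0.4]
finger_gap: 0.0208
grip_force: 39.2
```

Emit:
drive_tool --plan "1 0 0 -0.5 0; 1 0 0 -0.8 0; 1 0 0 -0.8 0; 1 0 0 -0.8 0; 1 0.5 0 -0.8 0; 1 0.9 0 -0.4 0; 1 0.9 0 0 0; 1 0.9 0 0 0"

```text
time: 4.2
tool_pos: [0.4734, 0.0045, 0.192]
orientation: [[0.036, 0.999, 0.001], [0.999, -0.036, -0.0], [-0.0, 0.001, -1.0]]
wrist_force: [0.7, -0.5, -1.3]
finger_gap: 0.0209
grip_force: 39.3
```

```bash
python3 - <<'E'
from h import *
c=cam('side')
for uv in [(303.9,205.5),(323.7,207),(285.9,236.2),(308.7,238.9)]: print(ray(c,uv,.015)[:2].round(3))
print('gauge',ray(c,(372,246),.0)[:2].round(3), ray(cam('scene'),(348,234),0)[:2].round(3))
E
python3 look.py w3
```

```text
[0.535 0.279]
[0.589 0.264]
[0.491 0.048]
[0.544 0.029]
gauge [0.691 0.018] [0.686 0.013]
4.2 [0.4734 0.0045 0.192 ] 87.94
blue (345, 0, 90, 107) 1078.0 (395, -27) [0.5347 0.1719]
blue (579, 396, 61, 30) 878.0 (611, 410) [ 0.7541 -0.2097]
blue (333, 46, 18, 66) 356.5 (343, 70) [0.4967 0.1098]
red (557, 168, 35, 32) 411.5 (574, 183) [0.6845 0.0172]
red (296, 372, 45, 36) 411.0 (318, 392) [ 0.4672 -0.1777]
green (302, 420, 33, 10) 180.0 (318, 425) [ 0.4661 -0.2162]
```

Emit:
drive_tool --plan "1 0.6 0.41 0 0; 1 0.6 0.41 0 0; 1 0.6 0.41 0 0; 1 0 0 0 0.025; 1 0 0 0 0.024; 1 0 0 0 0; 1 0 0 0 0; 1 0 0 0 0"

```text
time: 5.05
tool_pos: [0.5249, 0.0734, 0.1914]
orientation: [[0.187, 0.982, 0.0], [0.982, -0.187, -0.0], [0.0, 0.0, -1.0]]
wrist_force: [0.2, -0.2, -0.4]
finger_gap: 0.0202
grip_force: 39.4
```

```bash
python3 look.py w4
```

```text
5.05 [0.5249 0.0734 0.1914] 79.24
blue (279, 394, 43, 36) 1109.0 (300, 413) [ 0.4693 -0.1252]
blue (270, 0, 82, 110) 1016.0 (310, 84) [0.5377 0.1691]
blue (294, 162, 52, 58) 497.5 (311, 183) [0.524  0.0947]
blue (270, 80, 19, 72) 393.0 (278, 117) [0.509  0.1505]
blue (601, 427, 25, 19) 218.5 (620, 435) [ 0.7794 -0.2116]
blue (608, 376, 29, 20) 201.5 (621, 385) [ 0.7781 -0.1507]
red (571, 265, 35, 31) 756.0 (588, 280) [ 0.7464 -0.0342]
red (501, 221, 33, 32) 379.0 (517, 237) [0.6866 0.0176]
```

View pics/w4.png

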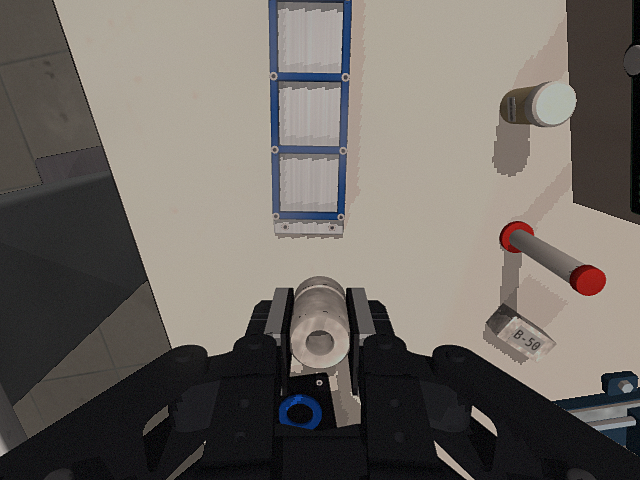

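The rack wall joints show at (276,216)/(340,217), (274,150)/(343,150) and (273,76)/(345,76), with the gauge foot at (516,236). I cast these points to the wall-top height.

```bash
python3 - <<'E'
from h import *
d=np.load('pics/w4.npy'); s=dict(orientation=d[:9].reshape(3,3),tool_pos=d[9:]); c=cam('wrist',s)
P=np.array([ray(c,uv,.015)[:2] for uv in [(276,216),(340,217),(274,150),(343,150),(273,76),(345,76)]]);print(P.round(4))
M=P.reshape(3,2,2).mean(1); yy=np.array([-.108,-.054,0])
fx=np.polyfit(yy,M,1);print(fx.round(4)); u=fx[0]/np.linalg.norm(fx[0]); C=M.mean(0)+.054*u
print('yaw',np.degrees(np.arctan2(u[1],u[0])),'centre',C.round(4))
R=s['orientation']
for y in (-.081,-.027,.027,.081):
    p=C+y*u; print(y,p.round(4),'tool units',(R.T@np.r_[p-d[9:11],0]/.04).round(2))
E
```

```text
[[0.4901 0.0735]
 [0.5423 0.0627]
 [0.5003 0.1264]
 [0.554  0.1162]
 [0.5115 0.1798]
 [0.5647 0.1697]]
[[0.203  0.9875]
 [0.5381 0.1747]]
yaw 78.38282375927595 centre [0.538  0.1743]
-0.081 [0.5217 0.0949] tool units [ 0.52 -0.18 -0.  ]
-0.027 [0.5326 0.1478] tool units [ 1.86 -0.16  0.  ]
0.027 [0.5435 0.2007] tool units [ 3.21 -0.14  0.  ]
0.081 [0.5543 0.2536] tool units [ 4.56 -0.12  0.  ]
```

Emit:
drive_tool --plan "1 0.52 -0.18 0.4 0; 1 0 0 0.85 0; 1 0 0 0.85 0; 1 0 0 0.85 0; 1 0 0 0.85 0; 1 0 0 0.35 0; 1 0 0 0.15 0; 1 0 0 0 0"

```text
time: 5.9
tool_pos: [0.5217, 0.0952, 0.0192]
orientation: [[0.188, 0.982, -0.001], [0.982, -0.188, 0.0], [-0.0, -0.001, -1.0]]
wrist_force: [0.5, 0.1, -1.2]
finger_gap: 0.0205
grip_force: 39.3
```

```bash
python3 -c "
from h import *
im=get_image('side');cv2.imwrite('pics/s1.png',cv2.resize(im[180:260,250:380,::-1],None,fx=6,fy=6,interpolation=2))"
```

```text
(no output)
```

View pics/s1.png

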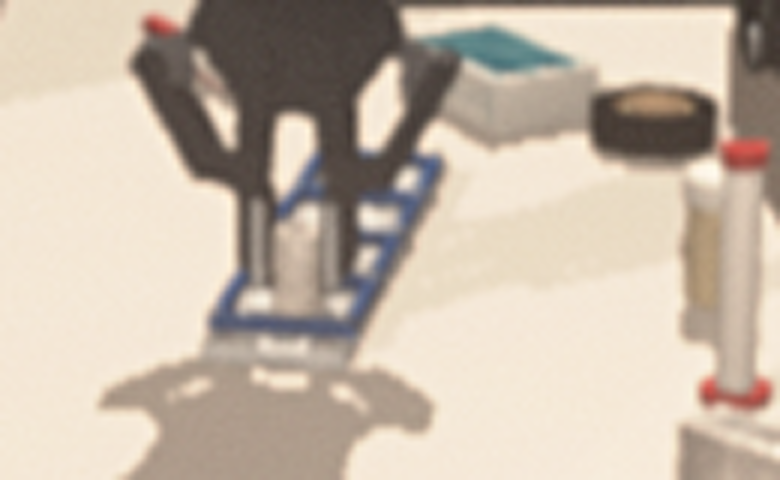

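The grey part hangs centred in the end cell, about 1 mm above the floor. I lower it slightly, release and lift.

Emit:
drive_tool --plan "1 0 0 0.025 0; 1 0 0 0 0; 0.5 0 0 0 0; 0.5 0 0 0 0; 0.5 0 0 0 0; 0.5 0 0 0 0; 0.5 0 0 -0.5 0; 0 0 0 -0.9 0"

```text
time: 6.75
tool_pos: [0.5203, 0.0952, 0.0733]
orientation: [[0.188, 0.982, -0.004], [0.982, -0.188, -0.0], [-0.001, -0.004, -1.0]]
wrist_force: [-0.2, 0.4, 0.5]
finger_gap: 0.056
grip_force: 0.0
```

```bash
python3 - <<'E'
from h import *
s=monitor.read_state();print(s['finger_gap'],s['tool_pos'],s['wrist_force'])
def to(x,y,z): print((s['orientation'].T@(np.array([x,y,z])-s['tool_pos'])/.04).round(3))
to(.467,-.179,.11)
E
```

```text
0.05597144412813355 [0.52033889 0.09523888 0.07328549] [-0.19807408  0.35690205  0.50704934]
[-6.985 -0.023 -0.912]
```

Emit:
drive_tool --plan "0 -0.5 0 -0.7 0; 0 -0.95 0 -0.2 0; 0 -0.95 0 0 0; 0 -0.95 0 0 0; 0 -0.95 0 0 0; 0 -0.95 0 0 0; 0 -0.95 0 0 0; 0 -0.785 -0.02 0 -0.047"

```text
time: 7.55
tool_pos: [0.4679, -0.1808, 0.1104]
orientation: [[0.042, 0.999, 0.0], [0.999, -0.042, -0.0], [-0.0, 0.0, -1.0]]
wrist_force: [1.0, 0.1, -0.8]
finger_gap: 0.0852
grip_force: 0.0
```

```bash
python3 - <<'E'
from h import *
s=monitor.read_state();print(s['finger_gap'],s['tool_pos'],s['wrist_force'])
def to(x,y,z): print((s['orientation'].T@(np.array([x,y,z])-s['tool_pos'])/.04).round(3))
to(.467,-.179,.0193)
E
python3 look.py w5
```

```text
0.08523296078821846 [ 0.46792973 -0.18082956  0.11039627] [ 0.96421799  0.06064423 -0.84873016]
[ 0.045 -0.026  2.277]
7.55 [ 0.4679 -0.1808  0.1104] 87.61
blue (277, 109, 74, 79) 4377.5 (313, 148) [ 0.4682 -0.1262]
red (281, 200, 69, 70) 1241.0 (315, 236) [ 0.4668 -0.1803]
green (284, 281, 65, 62) 2071.0 (316, 312) [ 0.4653 -0.2343]
yellow (287, 354, 62, 51) 1422.0 (318, 381) [ 0.4639 -0.2882]
```

View pics/w5.png

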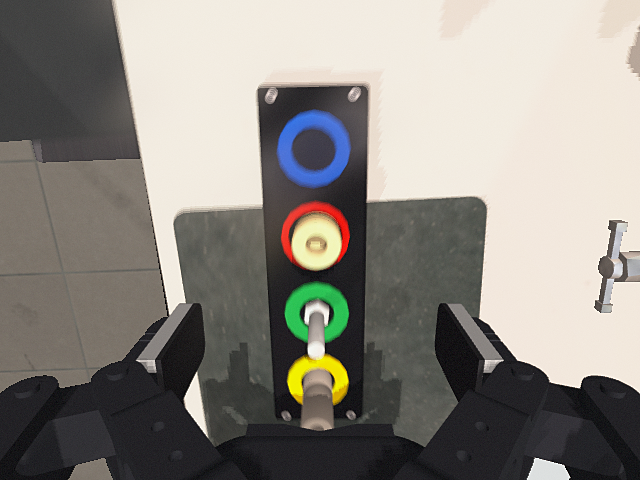

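The brass part stands in the red ring (315,236), right under the tool. I go down and grip.

Emit:
drive_tool --plan "0.3 0.02 -0.027 0.8 0; 0.3 0 0 0.8 0; 0.3 0 0 0.6 0; 0.3 0 0 0.09 0; 0.5 0 0 0 0; 1 0 0 0 0; 1 0 0 0 0; 1 0 0 0 0" --grip_force 45

```text
time: 8.4
tool_pos: [0.4677, -0.1784, 0.0201]
orientation: [[0.042, 0.999, 0.001], [0.999, -0.042, -0.001], [-0.001, 0.001, -1.0]]
wrist_force: [-3.0, 1.0, 7.1]
finger_gap: 0.0281
grip_force: 43.8
```

Emit:
drive_tool --plan "1 0 0 0 0; 1 0 0 0 0; 1 0 0 0 0; 1 0 0 0 0; 1 0 0 -0.2 0; 1 0 0 -0.6 0; 1 0 0 -0.8 0; 1 0 0 -0.6 0"

```text
time: 9.2
tool_pos: [0.4679, -0.1783, 0.1096]
orientation: [[0.041, 0.999, 0.002], [0.999, -0.041, -0.001], [-0.001, 0.002, -1.0]]
wrist_force: [-0.1, -0.2, -0.2]
finger_gap: 0.0277
grip_force: 44.5
```

```bash
cat > to.py <<'E'
import sys
from h import *
s=monitor.read_state();print(s['finger_gap'],s['tool_pos'].round(4),s['wrist_force'].round(1),np.degrees(np.arctan2(s['orientation'][1,0],s['orientation'][0,0])).round(2))
print((s['orientation'].T@(np.array([float(a) for a in sys.argv[1:]])-s['tool_pos'])/.04).round(3))
E
python3 to.py .5326 .1478 .1
```

```text
0.027710878951444667 [ 0.4679 -0.1783  0.1096] [-0.1 -0.2 -0.2] 87.62
[8.212 1.278 0.235]
```

Emit:
drive_tool --plan "1 0.95 0.15 0 0; 1 0.95 0.15 0 0; 1 0.95 0.15 0 0; 1 0.95 0.15 0 0; 1 0.95 0.15 0 0; 1 0.95 0.15 0 0; 1 0.95 0.15 0 0; 1 0.95 0.15 0 0.047"

```text
time: 10.0
tool_pos: [0.5285, 0.1254, 0.1082]
orientation: [[0.188, 0.982, 0.002], [0.982, -0.188, 0.0], [0.001, 0.002, -1.0]]
wrist_force: [0.5, -0.6, -0.2]
finger_gap: 0.0277
grip_force: 44.5
```

```bash
python3 to.py .5326 .1478 .019; python3 look.py w6
```

```text
0.027672000200236763 [0.5285 0.1254 0.1082] [ 0.5 -0.6 -0.2] 79.14
[ 0.567 -0.009  2.231]
10.0 [0.5285 0.1254 0.1082] 79.14
blue (277, 162, 90, 84) 939.0 (246, 119) [0.5022 0.2033]
blue (288, 0, 87, 60) 749.0 (217, -69) [0.5103 0.2955]
blue (267, 72, 9, 75) 535.5 (271, 114) [0.517  0.2036]
blue (362, 62, 10, 49) 321.5 (366, 80) [0.5736 0.2109]
blue (269, 249, 9, 39) 270.5 (273, 273) [0.4964 0.1073]
blue (352, 248, 11, 44) 268.0 (357, 266) [0.5507 0.1021]
red (551, 321, 41, 38) 622.5 (570, 339) [0.6848 0.0214]
```

View pics/w6.png

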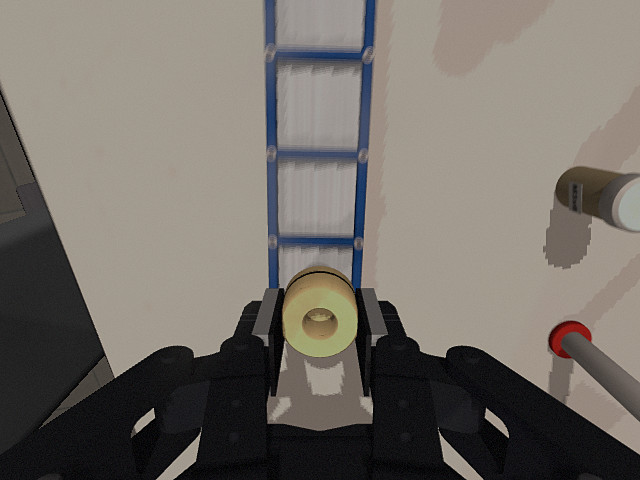

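The brass part is held level. Wall joints show at (273,242)/(358,243), (271,154)/(363,155) and (270,52)/(368,54), which I use for a quick re-check of the rack pose.

```bash
python3 - <<'E'
from h import *
d=np.load('pics/w6.npy'); s=dict(orientation=d[:9].reshape(3,3),tool_pos=d[9:]); c=cam('wrist',s)
P=np.array([ray(c,uv,.015)[:2] for uv in [(273,242),(358,243),(271,154),(363,155),(270,52),(368,54)]]);M=P.reshape(3,2,2).mean(1);print(M.round(4))
u=np.array([.2014,.9795]);print([(m-[.538,.1743])@u for m in M])
E
```

```text
[[0.5275 0.1229]
 [0.5388 0.1761]
 [0.5502 0.2296]]
[np.float64(-0.052477005334818055), np.float64(0.001885816993150825), np.float64(0.05663620710452555)]
```

Emit:
drive_tool --plan "1 0.3 0 0 0; 1 0.29 0 0.5 0; 1 0 0 0.8 0; 1 0 0 0.6 0; 1 0 0 0.25 0; 1 0 0 0.08 0; 1 0 0 0 0; 1 0 0 0 0"

```text
time: 10.85
tool_pos: [0.5332, 0.1466, 0.0187]
orientation: [[0.188, 0.982, 0.002], [0.982, -0.188, 0.0], [0.0, 0.002, -1.0]]
wrist_force: [-0.3, 0.6, -1.3]
finger_gap: 0.0279
grip_force: 44.5
```

```bash
python3 to.py .533 .1488 .0181;  python3 -c "
from h import *
im=get_image('side');cv2.imwrite('pics/s2.png',cv2.resize(im[180:260,250:380,::-1],None,fx=6,fy=6,interpolation=2))"
```

```text
0.02792280572617124 [0.5332 0.1466 0.0187] [-0.3  0.6 -1.3] 79.19
[ 0.054 -0.016  0.015]
```

View pics/s2.png

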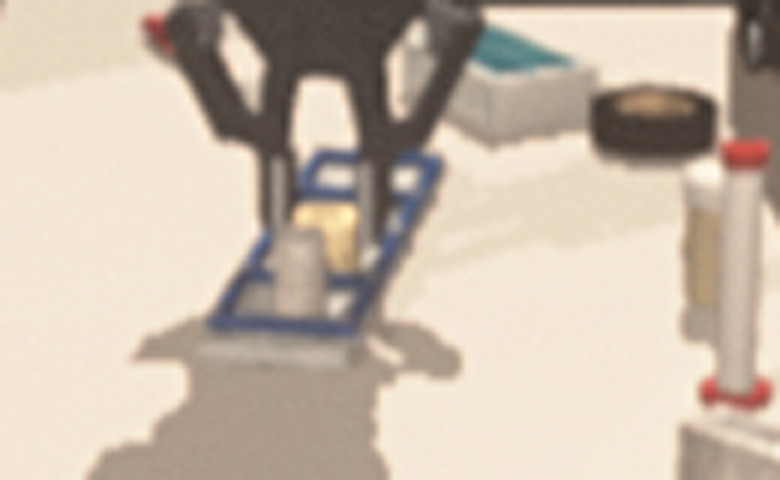

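Grey stands upright in the end cell and brass is over its own cell. I release it and go back for the bolt.

Emit:
drive_tool --plan "1 0.05 0 0 0; 1 0 0 0.025 0; 0.4 0 0 0 0; 0.4 0 0 0 0; 0.4 0 0 0 0; 0.4 0 0 0 0; 0.4 0 0 -0.4 0; 0 0 0 -0.9 0"

```text
time: 11.7
tool_pos: [0.5312, 0.1485, 0.067]
orientation: [[0.188, 0.982, -0.005], [0.982, -0.188, -0.001], [-0.001, -0.004, -1.0]]
wrist_force: [1.0, -0.4, 0.2]
finger_gap: 0.0642
grip_force: 0.0
```

Emit:
drive_tool --plan "0 -0.5 0 -0.8 0; 0 -0.95 0 -0.6 0; 0 -0.95 0 0 0; 0 -0.95 0 0 0; 0 -0.95 0 0 0; 0 -0.95 0 0 0; 0 -0.95 0 0 0; 0 -0.95 0 0 0"

```text
time: 12.5
tool_pos: [0.4785, -0.1336, 0.1245]
orientation: [[0.188, 0.982, 0.0], [0.982, -0.188, -0.0], [-0.0, 0.0, -1.0]]
wrist_force: [0.3, -0.2, 0.1]
finger_gap: 0.0852
grip_force: 0.0
```

```bash
python3 to.py .4652 -.2338 .125
```

```text
0.08517300672162886 [ 0.4785 -0.1336  0.1245] [ 0.3 -0.2  0.1] 79.16
[-2.523  0.145 -0.011]
```

Emit:
drive_tool --plan "0 -0.84 0.05 0 0; 0 -0.84 0.05 0 0; 0 -0.84 0.045 0 -0.047; 0 0 0 0 0; 0 0 0 0 0; 0 0 0 0 0; 0 0 0 0 0; 0 0 0 0 0"

```text
time: 13.3
tool_pos: [0.4659, -0.2314, 0.1245]
orientation: [[0.041, 0.999, 0.0], [0.999, -0.041, 0.0], [0.0, 0.0, -1.0]]
wrist_force: [0.2, 0.3, -0.3]
finger_gap: 0.0855
grip_force: 0.0
```

```bash
python3 to.py .4652 -.2338 .026; python3 look.py w7
```

```text
0.08545888304023753 [ 0.4659 -0.2314  0.1245] [ 0.2  0.3 -0.3] 87.64
[-0.06  -0.015  2.463]
13.3 [ 0.4659 -0.2314  0.1245] 87.64
blue (278, 17, 74, 81) 4491.0 (315, 57) [ 0.4691 -0.1251]
red (281, 115, 70, 71) 3747.5 (315, 150) [ 0.4671 -0.179 ]
green (284, 201, 65, 63) 1957.0 (316, 232) [ 0.4653 -0.2329]
green (236, 384, 37, 53) 1056.0 (253, 411) [ 0.4106 -0.3748]
yellow (286, 277, 62, 54) 1424.5 (317, 306) [ 0.4633 -0.2869]
```

View pics/w7.png

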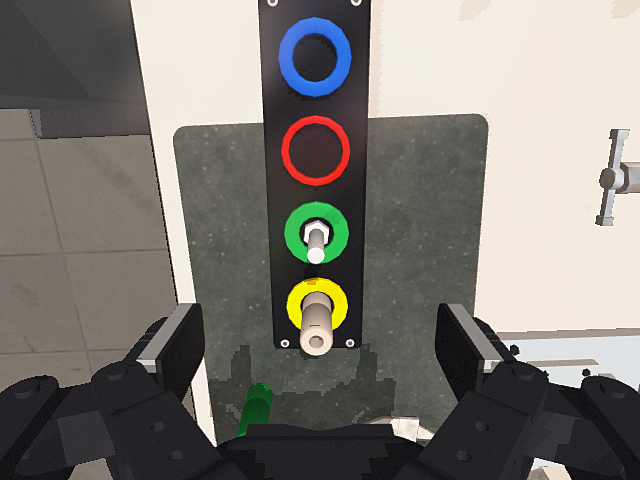

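The bolt stands at the centre of the green ring (316,232). I go down and grip the shank.

Emit:
drive_tool --plan "0 -0.04 -0.015 0.8 0; 0 0 0 0.8 0; 0 0 0 0.6 0; 0.3 0 0 0.26 0; 0.5 0 0 0 0; 0.7 0 0 0 0; 1 0 0 0 0; 1 0 0 0 0" --grip_force 40

```text
time: 14.15
tool_pos: [0.4655, -0.2341, 0.027]
orientation: [[0.042, 0.999, 0.001], [0.999, -0.042, -0.001], [-0.001, 0.001, -1.0]]
wrist_force: [-3.8, -0.7, 3.0]
finger_gap: 0.0121
grip_force: 2.0
```

Emit:
drive_tool --plan "1 0 0 0 0; 1 0 0 0 0; 1 0 0 0 0; 1 0 0 0 0; 1 0 0 -0.2 0; 1 0 0 -0.8 0; 1 0 0 -0.9 0; 1 0 0 -0.7 0"

```text
time: 14.95
tool_pos: [0.4654, -0.2339, 0.1328]
orientation: [[0.042, 0.999, 0.002], [0.999, -0.042, -0.001], [-0.001, 0.002, -1.0]]
wrist_force: [0.1, -0.3, -1.4]
finger_gap: 0.0086
grip_force: 39.2
```

```bash
python3 to.py .544 .2022 .125
```

```text
0.008604733076636421 [ 0.4654 -0.2339  0.1328] [ 0.1 -0.3 -1.4] 87.62
[10.974  1.51   0.19 ]
```

Emit:
drive_tool --plan "1 0.92 0.126 0 0; 1 0.92 0.126 0 0; 1 0.92 0.126 0 0; 1 0.92 0.126 0 0; 1 0.92 0.126 0 0; 1 0.92 0.126 0 0; 1 0.92 0.126 0 0; 1 0.92 0.126 0 0"

```text
time: 15.75
tool_pos: [0.5179, 0.0604, 0.1311]
orientation: [[0.042, 0.999, 0.001], [0.999, -0.042, 0.0], [0.0, 0.001, -1.0]]
wrist_force: [0.5, -0.7, 0.1]
finger_gap: 0.0086
grip_force: 39.2
```

Emit:
drive_tool --plan "1 0.92 0.126 0 0; 1 0.92 0.126 0 0; 1 0.92 0.126 0 0; 1 0.85 0.126 0 0.047; 1 0 0 0 0; 1 0 0 0 0; 1 0 0 0 0; 1 0 0 0 0"

```text
time: 16.55
tool_pos: [0.5437, 0.2012, 0.1304]
orientation: [[0.188, 0.982, 0.0], [0.982, -0.188, 0.0], [0.0, 0.0, -1.0]]
wrist_force: [-0.2, -0.4, -0.4]
finger_gap: 0.0088
grip_force: 39.2
```

```bash
python3 to.py .544 .2022 .0255; python3 look.py w8
```

```text
0.00879463574160755 [0.5437 0.2012 0.1304] [-0.2 -0.4 -0.4] 79.15
[2.600e-02 2.000e-03 2.623e+00]
16.55 [0.5437 0.2012 0.1304] 79.15
blue (274, 195, 88, 75) 1087.5 (321, 237) [0.5452 0.1946]
blue (271, 98, 88, 60) 866.5 (230, 59) [0.5123 0.3152]
blue (308, 149, 56, 46) 544.5 (334, 169) [0.5622 0.2387]
blue (274, 270, 9, 32) 192.0 (278, 285) [0.5085 0.1649]
blue (350, 271, 9, 29) 175.0 (354, 284) [0.562  0.1558]
red (529, 392, 26, 18) 173.5 (542, 400) [0.6913 0.0305]
```

View pics/w8.png

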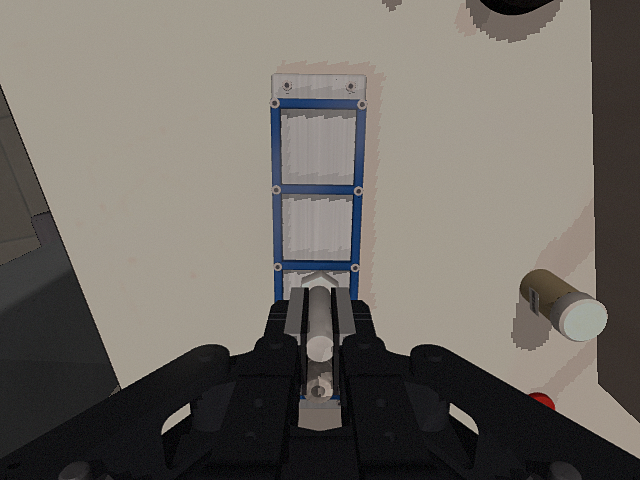

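The rack's end wall is at (275,104)–(361,104), and the joints at rows 190 and 267 agree with the estimate. The bolt is held upright, so I lower it.

Emit:
drive_tool --plan "1 0.026 0 0.5 0; 1 0 0 0.8 0; 1 0 0 0.7 0; 1 0 0 0.4 0; 1 0 0 0.17 0; 1 0 0 0.04 0; 1 0 0 0 0; 1 0 0 0 0"

```text
time: 17.4
tool_pos: [0.5445, 0.2032, 0.0266]
orientation: [[0.188, 0.982, 0.001], [0.982, -0.188, 0.0], [0.001, 0.001, -1.0]]
wrist_force: [0.3, -0.5, -0.4]
finger_gap: 0.0087
grip_force: 39.2
```

```bash
python3 to.py .544 .2022 .025;  python3 - <<'E'
from h import *
d=np.load('pics/w8.npy'); s=dict(orientation=d[:9].reshape(3,3),tool_pos=d[9:]); c=cam('wrist',s)
for uv in [(316.5,267.5),(317.5,190),(318,104)]: print(ray(c,uv,.015)[:2].round(4))
im=get_image('side');cv2.imwrite('pics/s3.png',cv2.resize(im[180:260,250:380,::-1],None,fx=6,fy=6,interpolation=2))
E
```

```text
0.008684849395843835 [0.5445 0.2032 0.0266] [ 0.3 -0.5 -0.4] 79.15
[-0.026 -0.009  0.041]
[0.5382 0.1734]
[0.5492 0.2271]
[0.5597 0.28  ]
```

View pics/s3.png

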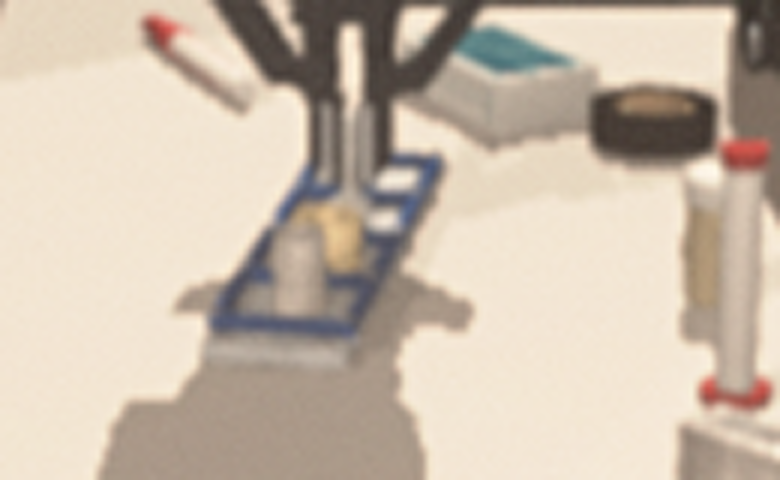

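Grey and brass stand upright, and the bolt is over the third cell. I lower the last 2 mm, release and return for the slim part.

Emit:
drive_tool --plan "1 -0.05 0 0.02 0; 1 0 0 0.02 0; 1 0 0 0 0; 0.75 0 0 0 0; 0.65 0 0 0 0; 0.65 0 0 0 0; 0.65 0 0 -0.4 0; 0.65 0 0 -0.9 0"

```text
time: 18.25
tool_pos: [0.542, 0.2008, 0.0744]
orientation: [[0.188, 0.982, -0.005], [0.982, -0.188, -0.001], [-0.002, -0.004, -1.0]]
wrist_force: [0.5, -0.1, -0.0]
finger_gap: 0.0296
grip_force: 0.0
```

Emit:
drive_tool --plan "0.65 0 0 -0.9 0; 0 -0.5 0 -0.8 0; 0 -0.95 0 0 0; 0 -0.95 0 0 0; 0 -0.95 0 0 0; 0 -0.95 0 0 0; 0 -0.95 0 0 0; 0 -0.95 0 0 0"

```text
time: 19.05
tool_pos: [0.4964, -0.0438, 0.1441]
orientation: [[0.188, 0.982, 0.0], [0.982, -0.188, -0.0], [0.0, 0.0, -1.0]]
wrist_force: [-0.3, 1.1, -0.2]
finger_gap: 0.0855
grip_force: 0.0
```

```bash
python3 to.py .4633 -.287 .135
```

```text
0.08551793669030665 [ 0.4964 -0.0438  0.1441] [-0.3  1.1 -0.2] 79.16
[-6.128  0.331  0.228]
```

Emit:
drive_tool --plan "0 -0.9 0.05 0 0; 0 -0.9 0.05 0 0; 0 -0.9 0.05 0 0; 0 -0.9 0.05 0 0; 0 -0.9 0.05 0 0; 0 -0.9 0.05 0 0; 0 -0.72 0.03 0.2 -0.047; 0 0 0 0 0"

```text
time: 19.85
tool_pos: [0.4631, -0.2882, 0.1351]
orientation: [[0.038, 0.999, -0.001], [0.999, -0.038, -0.0], [-0.0, -0.001, -1.0]]
wrist_force: [0.4, 0.0, 0.9]
finger_gap: 0.085
grip_force: 0.0
```

```bash
python3 to.py .4633 -.287 .028; python3 look.py w9; python3 - <<'E'
from h import *
# bolt/brass/grey in side picture saved for the last view
print(cam('side')[0])
E
```

```text
0.08498639251250861 [ 0.4631 -0.2882  0.1351] [0.4 0.  0.9] 87.81
[0.03  0.005 2.677]
19.85 [ 0.4631 -0.2882  0.1351] 87.81
red (281, 15, 72, 79) 4237.5 (317, 54) [ 0.4672 -0.1788]
red (304, 362, 15, 69) 671.0 (312, 398) [ 0.4537 -0.4303]
green (284, 110, 67, 69) 3469.0 (317, 144) [ 0.4653 -0.2328]
green (234, 311, 38, 61) 1511.5 (253, 342) [ 0.4109 -0.3777]
yellow (286, 193, 64, 58) 1523.5 (317, 224) [ 0.4634 -0.2866]
539.1710775125017
```

Emit:
drive_tool --plan "0 0.035 0.005 0.8 0; 0 0 0 0.8 0; 0 0 0 0.7 0; 0.3 0 0 0.37 0; 0.5 0 0 0 0; 0.6 0 0 0 0; 1 0 0 0 0; 1 0 0 0 0" --grip_force 50

```text
time: 20.7
tool_pos: [0.4643, -0.2841, 0.0305]
orientation: [[0.042, 0.999, 0.001], [0.999, -0.042, -0.001], [-0.001, 0.001, -1.0]]
wrist_force: [-1.8, 1.8, 8.2]
finger_gap: 0.0184
grip_force: 48.5
```

Emit:
drive_tool --plan "1 0 0 0 0; 1 0 0 0 0; 1 0 0 0 0; 1 0 0 0 0; 1 0 0 -0.2 0; 1 0 0 -0.8 0; 1 0 0 -0.9 0; 1 0 0 -0.8 0"

```text
time: 21.5
tool_pos: [0.4642, -0.2839, 0.1399]
orientation: [[0.042, 0.999, 0.001], [0.999, -0.042, -0.001], [-0.001, 0.001, -1.0]]
wrist_force: [0.6, 0.4, -0.6]
finger_gap: 0.0185
grip_force: 49.0
```

```bash
python3 to.py .5545 .2535 .135
```

```text
0.01853754382740438 [ 0.4642 -0.2839  0.1399] [ 0.6  0.4 -0.6] 87.6
[13.518  1.694  0.114]
```

Emit:
drive_tool --plan "1 0.92 0.115 0 0; 1 0.92 0.115 0 0; 1 0.92 0.115 0 0; 1 0.92 0.115 0 0; 1 0.92 0.115 0 0; 1 0.92 0.115 0 0; 1 0.92 0.115 0 0; 1 0.92 0.115 0 0"

```text
time: 22.3
tool_pos: [0.5133, 0.0103, 0.1383]
orientation: [[0.042, 0.999, 0.001], [0.999, -0.042, -0.0], [-0.0, 0.001, -1.0]]
wrist_force: [0.6, -0.4, -0.5]
finger_gap: 0.0184
grip_force: 49.0
```

Emit:
drive_tool --plan "1 0.9 0.11 0 0; 1 0.9 0.11 0 0; 1 0.9 0.11 0 0; 1 0.9 0.11 0 0; 1 0.9 0.11 0 0; 1 0.9 0.11 0 0; 1 0.76 0.11 0 0.047; 1 0 0 0 0"

```text
time: 23.1
tool_pos: [0.5544, 0.2568, 0.1379]
orientation: [[0.192, 0.981, 0.001], [0.981, -0.192, 0.001], [0.001, 0.001, -1.0]]
wrist_force: [-0.2, -2.2, -0.9]
finger_gap: 0.0186
grip_force: 49.0
```

```bash
python3 to.py .5545 .2535 .0295
```

```text
0.018615052248128518 [0.5544 0.2568 0.1379] [-0.2 -2.2 -0.9] 78.95
[-0.085  0.016  2.711]
```

Emit:
drive_tool --plan "1 -0.07 0.016 0.5 0; 1 0 0 0.8 0; 1 0 0 0.7 0; 1 0 0 0.4 0; 1 0 0 0.25 0; 1 0 0 0.06 0; 1 0 0 0 0; 1 0 0 0 0"

```text
time: 23.9
tool_pos: [0.5548, 0.2508, 0.0299]
orientation: [[0.188, 0.982, 0.001], [0.982, -0.188, 0.0], [0.001, 0.001, -1.0]]
wrist_force: [0.4, 0.4, -0.2]
finger_gap: 0.0184
grip_force: 49.0
```

```bash
python3 to.py .5545 .2535 .0285
```

```text
0.018411012878934287 [0.5548 0.2508 0.0299] [ 0.4  0.4 -0.2] 79.16
[ 0.064 -0.02   0.036]
```

Emit:
drive_tool --plan "1 0.06 0 0 0; 1 0 0 0.02 0; 1 0 0 0.02 0; 1 0 0 0 0; 0.6 0 0 0 0; 0.4 0 0 0 0; 0.4 0 0 0 0; 0.4 0 0 -0.3 0"

```text
time: 24.7
tool_pos: [0.5538, 0.2528, 0.0384]
orientation: [[0.188, 0.982, -0.002], [0.982, -0.188, -0.001], [-0.001, -0.002, -1.0]]
wrist_force: [-0.7, -0.1, -0.3]
finger_gap: 0.0509
grip_force: 0.0
```

Emit:
drive_tool --plan "0.4 0 0 -0.9 0; 0.4 0 0 -0.9 0; 0.4 0 0 -0.9 0; 0 0 0 -0.9 0; 0 -0.9 0 0 0; 0 -0.9 0 0 0; 0 -0.9 0 0 0; 0 0 0 0 0"

```text
time: 25.5
tool_pos: [0.5337, 0.144, 0.1844]
orientation: [[0.191, 0.982, 0.001], [0.982, -0.191, -0.001], [-0.001, 0.001, -1.0]]
wrist_force: [-0.2, 0.1, 0.1]
finger_gap: 0.0855
grip_force: 0.0
```

```bash
python3 look.py w10 >/dev/null; python3 - <<'E'
from h import *
im=get_image('side')[:,:,::-1]
a=cv2.resize(im[180:260,260:380],(600,400),interpolation=2)
b=cv2.imread('pics/w10.png')
cv2.imwrite('pics/fin.png',np.vstack([np.hstack([cv2.resize(a,(400,300)),cv2.resize(b,(400,300))])]))
E
```

```text
(no output)
```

View pics/fin.png

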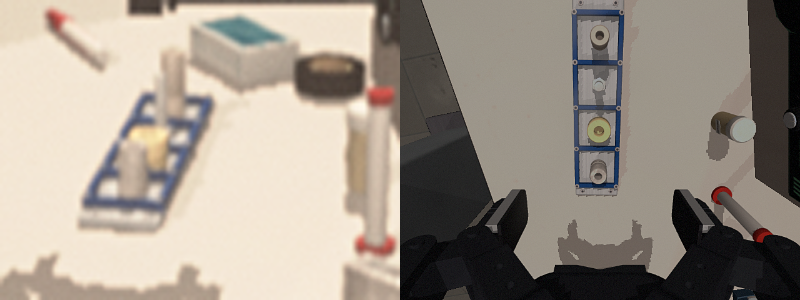

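All four parts stand upright in their cells, from the left: slim, bolt, brass, grey. The gauge has not moved.

```bash
python3 -c "
from bench import order
print(order.hand_in())"
```

```text
the job is handed in; nothing more can be done
None
```

The job is done and handed in at about 26 s on the robot's clock: the four parts stand upright in the marking rack in mirrored order (slim, bolt, brass, grey from the left), and the last pictures show the gauge still standing in place.

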